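# Unhasp the cash box and bolt its lid open

## Task

Open the petty-cash box for the day: lift the steel hasp with the red tab off its staple and swing it up and back until it points well upward, and only then raise the blue lid with the black bar until it stands fully open against its stop. Then push the barrel bolt with the yellow knob fully home, so that its tip goes through the brass keeper on the raised lid and locks it open. Leave the other things on the desk and the tin on the box where they are.

Things in the scene. Friction and masses are not known exactly. Their poses are not given: they have to be found in the camera images.
- box: Grey steel cash box fixed to the desk, 150 deep (x), 405 wide (y), 120 high. Origin on the desk, midway front to back; its +x points away from the robot (front face at x = -75 mm), +y to the left, z up; it stands at varying place and yaw. From y = -55 to +165 mm it is open under the blue lid; from y = -235 to -55 mm it is a closed deck, 120 high, carrying the bolt near its rear edge. A brass staple stands 20 mm out of the front face at y = -25, 83 mm up.
- lid_hinge (a point): Point on the lid's hinge line, at the rear top edge of the box (box frame x 75, z 120 mm), level in y with the middle of the lid's bar. The hinge line runs along the box's y.
- lid_bar (a point): Middle of the lid's black lifting bar: a round bar 12 mm thick, 70 mm long along the box's y, held at both ends by arms, standing 47 mm forward of the lid's front edge (50 mm clear of the box's front face, 200 mm from the hinge line), 124 mm up when shut. When the lid is open it is on top, about 320 mm up. It can be pinched across from above between its arms, and turns within the grip as the lid rises. It is 145 mm to the left of the hasp.
- lid (a joint): Lid angle, rad: 0 shut, grows as the front edge rises, stop at 1.6 (just past upright). The hinge is stiff: the lid stays where it is left; raising takes about 4 to 8 N at the bar. Lid 153 x 220 x 6 mm. It cannot rise while the hasp sits over the staple, nor if the bolt has already been pushed out over it.
- hasp_hinge (a point): Middle of the hasp's hinge line (along the box's y), on the lid's front edge: box frame x -82, y -25, z 124 mm when the lid is shut. It moves with the lid.
- hasp_tab (a point): Middle of the red pull tab at the hasp's lower end: a flat tab 46 mm long (standing out forward from the strap), 40 mm wide along the box's y, 6 mm thick. With the hasp down this point is 28 mm forward of and 66 mm below hasp_hinge, about 58 mm up; it turns about hasp_hinge with the hasp. The point's y axis is the hinge direction. The tab can be pinched by its two side edges (fingers closing along the box's y), and can turn within that grip.
- hasp (a joint): Hasp angle relative to the lid, rad: 0 hanging down flat on the front face with the staple through its slot, 1.57 straight out forward, 3.14 would be straight up; stop at 2.6 (tab then nearly above the hinge). Steel strap 40 wide, 66 long. Stiff hinge: it stays where it is left, about 1 to 3 N at the tab. The hasp counts as swung clear above 1.8.
- bolt_knob (a point): Point on the bolt's upright yellow knob (18 mm diameter, top 15 mm above this point, standing 44 mm above the rod); about 185 mm up, on the deck right of the lid. The knob moves with the bolt along the box's +y. It can be pinched along the box's x from above. Guides 31 mm or more away along y reach 166 mm up; the deck is 120 mm up.
- bolt_tip (a point): Tip of the steel bolt, a round rod 12 mm thick along the box's y, 150 mm up; 100 mm ahead (+y) of the knob.
- bolt (a joint): Bolt travel, m: 0 drawn back, grows as the knob moves along the box's +y (towards the lid), stop at 0.045 = fully home; it starts between 0 and 0.012. Friction about 3 N; stays where it is left. With the lid fully open the tip passes the lid's side edge at 0.017 and goes through the keeper.
- keeper (a point): Middle of the brass keeper eye on the lid's underside, 22 mm long along y, opening 17 mm; with the lid fully open it is in line with the bolt, 150 mm up. Hidden inside the box while the lid is shut.
- mug: White mug, 78 mm across, 90 tall, loose on the desk beside the box; origin under its centre. Leave alone.
- tape: Tape dispenser, black, 120 x 55 x 72 mm, loose beside the box; origin under its centre. Leave alone.
- punch: Grey hole punch, 100 x 100 x 60 mm, loose beside the box; origin under its centre. Leave alone.
- stapler: Blue stapler, 150 x 36 x 52 mm, loose in front of the box's right part; origin under its centre. Leave alone.
- stamp: Wooden rubber stamp, 40 mm across, 72 tall, loose in front of the box, between hasp and bar; origin under its centre. Leave alone.
- tin: Orange clip tin with steel lid, 50 mm across, 28 tall, loose on the box's deck in front of the bolt; origin under its centre. Leave alone.

How it is judged:
By the outcome, as a careful person would: the job done as asked, in the order asked, and still so for the second after the job is handed in, with the robot touching nothing.
It also fails if it takes over 72 s, if anything falls off the work surface, if the arm or the gripper's body presses on something with over 40 N, if the wrist force passes 120 N, or if a joint passes its speed limit or range.

## Robot

A 6-joint arm with a two-finger parallel gripper is mounted at the origin on the work surface. World frame = base frame: x ahead of the robot, y to its left, z up, the work surface at z = 0. Lengths are in m, angles in rad, forces in N, time in s.
With the tool pointing down it reaches from about 0.275 to 0.85 m from the base axis. Payload 19 kg.
Tool frame: the origin (TCP) lies between the finger pads; the fingertips stand 25 mm ahead of it and the grasp point (between the pads) lies 6 mm ahead of it (ctrl.nose_length is the distance from the TCP to the fingertips, in m); z points along the fingers, y is the line along which they close (so a half turn about z gives the same grasp; the last joint's range is limited). The gripper opens to 85 mm and grips with 20 to 120 N. Pads are 22 mm wide; open, the fingers measure 114 mm over their backs; the gripper's body (76 mm by 85 mm) begins 54 mm behind the grasp point. The pads swing forward as they close: fully open they stand 13 mm farther back than shut.
Start: joints at [0.995, 0.15, 1.437, -0, 1.554, -0.134], TCP at [0.246, 0.52, 0.256] pointing down, gripper open.
Joint ranges: [-2.8, 2.8], [-0.68, 2.1], [0.12, 2.68], [-1.39, 4.53], [0.16, 2.79], [-2.81, 2.81]. Speed limits (rad/s): [1.89, 1.89, 2.22, 3.01, 3.01, 3.01].

## Interface

Orientations are given as a rotation vector (axis times angle).
In Python, from bench import ctrl gives the robot as it stands.
- The arm moves only by the tool carry_out, never from a script. Its argument "rows" is a list of rows, each an object with "travel": the shift along the tool's x, y, z in m, a list of three; "rotation": the turn, a rotation vector about the tool's x, y, z in degrees, a list of three. In form: [{"travel": [x, y, z], "rotation": [wx, wy, wz]}, ...]. A call has 1 to 20 rows; each row is the pose to reach, as a shift and turn from the pose commanded when the call began, along the tool's axes at that moment; what a row does not reach only later rows make up. A row lasts 1/12 s, in which the tool goes at most 41.7 mm and 7.16 degrees, less where a joint would pass 70% of its speed; a pose out of reach is approached as far as the arm can. A call with a gripper value outside its range is refused whole. "hand" is the opening, from 0 (shut) to 1 (fully open), set as the call begins (left out, the last holds). The fingers move at their own pace and stop on an object; "grip_force" is the grip in N (left out, the last holds). Time passes only in rows, so rows that repeat a pose let the fingers close. It gives the time, the measured TCP pose, the force, the opening and the grip force at its end, in the units of the state.
- ctrl.observe(): the state, without advancing time (a new reading comes with each control period).
- ctrl.capture(name): name is "side" or "top"; returns the picture (480x640x3 uint8, blue, green, red); there is no depth.
- ctrl.camera_params(name): a dict with "fx", "fy", "cx", "cy" (pixels), "pose" (4x4, takes a point from camera to world coordinates). Camera axes: x right, y up, looking along -z (the intrinsics and any distortion apply to the point x, -y, -z); pixel columns grow to the right and rows downward; lengths in m; the calibration is good to about 2 mm. A picture is of the moment at which its call begins. camera_params takes no time and is no camera call.
- ctrl.hand_in(): hands the job in; it is judged then, once.
The state is a dict: "time": time; "joint_positions": joint angles; "joint_vel": joint speeds; "effort": joint torques, N m; "position": TCP position; "ee_rot": TCP orientation; "force": force on the tool from outside, world axes, zero at the start; "torque": the same for the moment, N m; "opening": finger opening in m; "grip_force": force on a finger pad.
Only numpy, scipy, OpenCV 4.12 (cv2) and the standard library are available. Lean on these libraries where they do the work, as an engineer would, in place of code of your own. Each camera call takes 0.05 s, during which the arm holds its last target. There are 200 camera calls.

## Working session

There is one attempt and no reset: what is moved stays moved. The work goes in short steps, Python scripts to look and compute and a tool call to move; the robot and the scene stay as the last step left them, time stands still between calls to the robot, and variables do not carry over. Pictures are saved under pics/ and viewed, at most 11 in all, crops included, and the job is handed in when it is done.

Besides the shell and the picture viewer there is one more tool, called after "Call:" by a JSON object that holds its "name" and its "arguments", one argument or row to a line. carry_out: Moves the arm, as the interface text tells. Its arguments: {"type":"object","properties":{"rows":{"type":"array"},"hand":{"type":"number"},"grip_force":{"type":"number"}},"required":["rows"]}

```bash
ls; mkdir -p pics; python3 - <<'E'
from bench import ctrl
import cv2,numpy as np
np.set_printoptions(precision=4,suppress=True)
for n in("side","top"):
    cv2.imwrite(f"pics/{n}0.png",ctrl.capture(n)); print(n,ctrl.camera_params(n))
print(ctrl.observe(),ctrl.nose_length)
E
```

```text
pics
side {'fx': 547.4287304528469, 'fy': 547.4287304528469, 'cx': 327.7071695175406, 'cy': 236.57501209293625, 'pose': array([[ 0.8325,  0.3646, -0.4172,  0.0436],
       [-0.554 ,  0.5575, -0.6183, -0.6217],
       [ 0.0072,  0.7459,  0.6661,  0.8472],
       [ 0.    ,  0.    ,  0.    ,  1.    ]])}
top {'fx': 436.67937558685, 'fy': 436.67937558685, 'cx': 309.04877039549643, 'cy': 240.96004742091307, 'pose': array([[ 0.0007,  0.9859, -0.1671,  0.3294],
       [-1.    , -0.0002, -0.0057,  0.0617],
       [-0.0057,  0.1671,  0.9859,  1.1328],
       [ 0.    ,  0.    ,  0.    ,  1.    ]])}
{'time': 0.1, 'joint_positions': array([ 0.995 ,  0.1509,  1.4379,  0.    ,  1.5538, -0.134 ]), 'joint_vel': array([-0.0008, -0.0015, -0.0033,  0.0004,  0.0017,  0.0011]), 'effort': array([  0.005 , -71.4381, -57.1794,  -0.    ,   0.0071,   0.0001]), 'position': array([0.2458, 0.5196, 0.2558]), 'ee_rot': array([-0.6883, -3.0649,  0.0015]), 'force': array([-0.8788, -0.3162,  0.3775]), 'torque': array([-0.071 , -0.0335,  0.0264]), 'grip_force': 0.0, 'opening': 0.085425748890843} 0.025
```

View pics/side0.png

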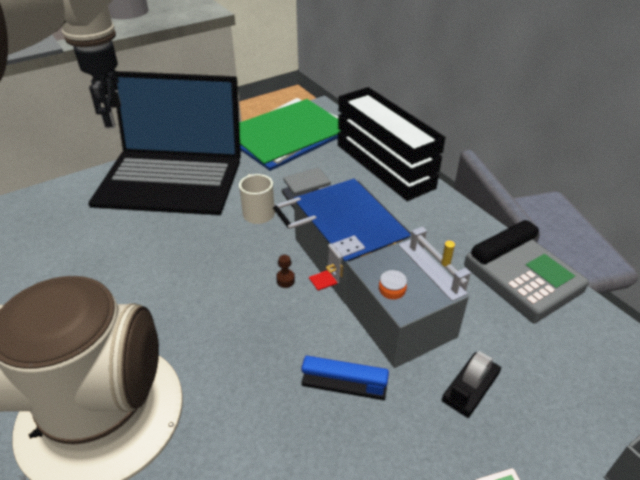

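View pics/top0.png

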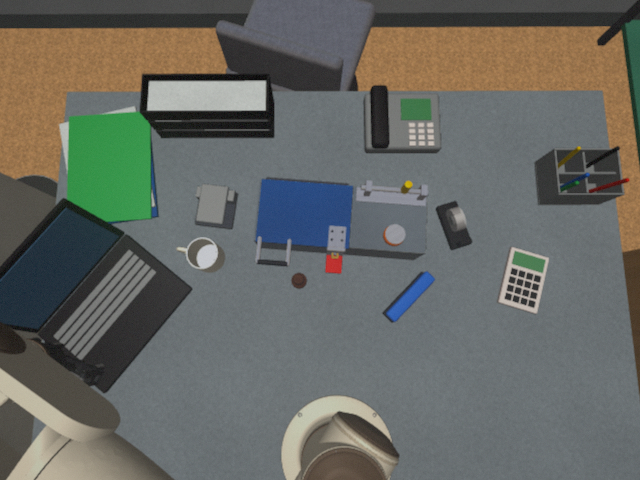

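Both views are clear. Top: the lid spans about (258,180)–(352,250), the red tab is at (334,263), the bar at (273,263), the knob at (408,187) and the stamp at (299,281). The mug is left of the box and the stapler is in front of its right part. I'll triangulate these next.

```bash
cat > h.py <<'E'
import cv2,numpy as np
from bench import ctrl
from scipy.spatial.transform import Rotation as R
np.set_printoptions(precision=4,suppress=True)
P={n:ctrl.camera_params(n) for n in("side","top")}
def ray(n,uv):
    p=P[n];T=p["pose"];d=T[:3,:3]@[(uv[0]-p["cx"])/p["fx"],-(uv[1]-p["cy"])/p["fy"],-1]
    return T[:3,3],d/np.linalg.norm(d)
def plane(n,uv,z):
    o,d=ray(n,uv);return o+d*(z-o[2])/d[2]
def tri(a,b):
    o1,d1=ray("side",a);o2,d2=ray("top",b)
    s=np.linalg.lstsq(np.c_[d1,-d2],o2-o1,rcond=None)[0];p=o1+d1*s[0];q=o2+d2*s[1]
    return (p+q)/2,np.linalg.norm(p-q)
def proj(n,X):
    p=P[n];c=np.linalg.inv(p["pose"])@np.r_[X,1];return np.array([p["cx"]-p["fx"]*c[0]/c[2],p["cy"]+p["fy"]*c[1]/c[2]])
def blobs(im,lo,hi,box):
    m=cv2.inRange(cv2.cvtColor(im,cv2.COLOR_BGR2HSV),lo,hi);k=np.zeros_like(m);x0,y0,x1,y1=box;k[y0:y1,x0:x1]=255
    c,_=cv2.findContours(m&k,cv2.RETR_EXTERNAL,cv2.CHAIN_APPROX_NONE);return max(c,key=cv2.contourArea)
def cen(c):
    m=cv2.moments(c);return np.array([m["m10"]/m["m00"],m["m01"]/m["m00"]])
E
python3 - <<'E'
from h import *
s=cv2.imread("pics/side0.png");t=cv2.imread("pics/top0.png")
red=((0,150,100),(6,255,255));yel=((20,120,80),(32,255,255));blu=((105,120,50),(125,255,255))
rs=blobs(s,*red,(290,240,360,310));rt=blobs(t,*red,(310,240,360,290))
print("tab",cen(rs),cen(rt),tri(cen(rs),cen(rt)),plane("top",cen(rt),.06))
ys=blobs(s,*yel,(430,230,470,280));yt=blobs(t,*yel,(395,175,425,200))
print("knob",ys.reshape(-1,2).min(0),ys.reshape(-1,2).max(0),yt.reshape(-1,2).min(0),yt.reshape(-1,2).max(0),tri(cen(ys),cen(yt)))
for n,im,b in(("top",t,(245,165,365,260)),("side",s,(280,160,420,270))):
    c=blobs(im,*blu,b);q=np.array([plane(n,p[0],.127)[:2] for p in c],np.float32)
    r=cv2.minAreaRect(q);print(n,r, cv2.boxPoints(r).tolist())
a=cv2.resize(s[150:350,220:500],None,fx=2.8,fy=2.8,interpolation=3);cv2.imwrite("pics/s1.png",a)
a=cv2.resize(t[160:300,240:440],None,fx=4,fy=4,interpolation=3);cv2.imwrite("pics/t1.png",a)
E
```

```text
tab [322.9293 279.6588] [333.3048 264.4637] (array([0.4544, 0.007 , 0.0615]), np.float64(0.005087720744741504)) [0.4523 0.008  0.06  ]
knob [442 241] [454 265] [401 181] [411 192] (array([ 0.6169, -0.1531,  0.1788]), np.float64(0.0016448481324460918))
top ((0.567084014415741, 0.07881593704223633), (0.21742865443229675, 0.15267314016819), 85.37496948242188) [[0.48222988843917847, -0.023389041423797607], [0.6344059109687805, -0.035699740052223206], [0.6519381403923035, 0.18102091550827026], [0.4997621178627014, 0.19333161413669586]]
side ((0.5677520632743835, 0.07598932087421417), (0.2234022319316864, 0.15427112579345703), 85.33622741699219) [[0.4817896783351898, -0.029070191085338593], [0.6355499625205994, -0.04161372035741806], [0.6537144184112549, 0.18104884028434753], [0.4999541640281677, 0.193592369556427]]
```

View pics/t1.png

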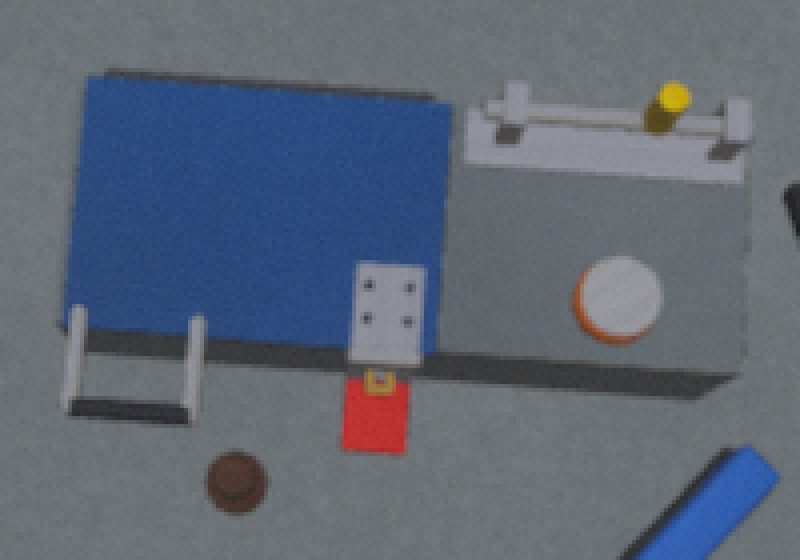

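View pics/s1.png

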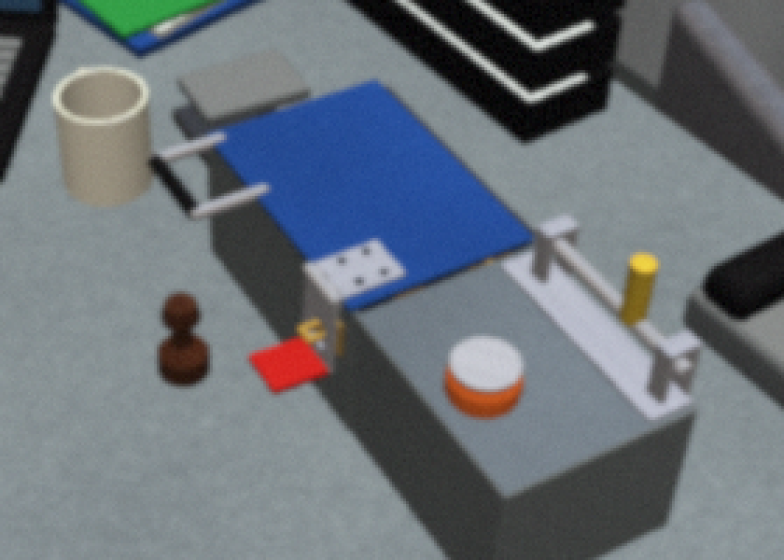

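```bash
cat >> h.py <<'E'
yaw=np.arctan2(-.0808,.9967);O=np.array([.5643,.0226,0]);B=R.from_euler("z",yaw).as_matrix()
def w(*b): return O+B@np.array(b)/1000
def b(p): return (B.T@(np.asarray(p)-O))*1000
def Rt(tilt,close,sg=1):   # tool orientation; close 'x' or 'y' of box; tilt about box y (forward)
    t=np.radians(tilt);z=B@[np.sin(t),0,-np.cos(t)]
    y=B@([0,1.,0] if close=="y" else [np.cos(t),0,np.sin(t)]);y=y*sg
    return np.c_[np.cross(y,z),y,z]
def go(grasp,Rm,off=.006):
    s=ctrl.observe();C=R.from_rotvec(s["ee_rot"]).as_matrix()
    tcp=grasp-off*Rm[:,2]
    return "travel",(C.T@(tcp-s["position"])).round(4),"rot",np.degrees(R.from_matrix(C.T@Rm).as_rotvec()).round(2)
E
python3 - <<'E'
from h import *
print("tab",w(-110,-25,58),"bar",w(-125,120,124),b(plane("top",(272.5,263),.13)),"knobbox",b([.6169,-.1531,.1788]))
print("stamp",b(plane("top",(299,281),.072)), "stapler",b(plane("top",(411,296),.05)))
for sg in(1,-1): print(sg,go(w(-115,-25,58)-.11*Rt(35,"y",sg)[:,2],Rt(35,"y",sg)))
print(R.from_rotvec(ctrl.observe()["ee_rot"]).as_matrix())
E
```

```text
tab [0.4526 0.0066 0.058 ] bar [0.4494 0.1523 0.124 ] [-126.7037  119.484   130.    ] knobbox [  66.625  -170.8753  178.8   ]
stamp [-158.8337   56.9216   72.    ] stapler [-171.5787 -220.0165   50.    ]
1 ('travel', array([-0.3395, -0.4005,  0.1031]), 'rot', array([ -6.37, -34.63, -20.01]))
-1 ('travel', array([-0.3395, -0.4005,  0.1031]), 'rot', array([-48.16,   8.85, 152.64]))
[[-0.904   0.4276 -0.0006]
 [ 0.4276  0.904  -0.0008]
 [ 0.0001 -0.001  -1.    ]]
```

Call:
{"name": "carry_out", "arguments": {
  "rows": [
    {"travel": [-0.34,-0.4,0.0],"rotation": [-6.4,-34.6,-20]},
    {"travel": [-0.34,-0.4,0.0],"rotation": [-6.4,-34.6,-20]},
    {"travel": [-0.34,-0.4,0.0],"rotation": [-6.4,-34.6,-20]},
    {"travel": [-0.34,-0.4,0.0],"rotation": [-6.4,-34.6,-20]},
    {"travel": [-0.34,-0.4,0.0],"rotation": [-6.4,-34.6,-20]},
    {"travel": [-0.34,-0.4,0.0],"rotation": [-6.4,-34.6,-20]},
    {"travel": [-0.34,-0.4,0.0],"rotation": [-6.4,-34.6,-20]},
    {"travel": [-0.34,-0.4,0.0],"rotation": [-6.4,-34.6,-20]},
    {"travel": [-0.34,-0.4,0.0],"rotation": [-6.4,-34.6,-20]},
    {"travel": [-0.34,-0.4,0.0],"rotation": [-6.4,-34.6,-20]},
    {"travel": [-0.34,-0.4,0.103],"rotation": [-6.4,-34.6,-20]},
    {"travel": [-0.34,-0.4,0.103],"rotation": [-6.4,-34.6,-20]},
    {"travel": [-0.34,-0.4,0.103],"rotation": [-6.4,-34.6,-20]},
    {"travel": [-0.34,-0.4,0.103],"rotation": [-6.4,-34.6,-20]},
    {"travel": [-0.34,-0.4,0.103],"rotation": [-6.4,-34.6,-20]},
    {"travel": [-0.34,-0.4,0.103],"rotation": [-6.4,-34.6,-20]},
    {"travel": [-0.34,-0.4,0.103],"rotation": [-6.4,-34.6,-20]},
    {"travel": [-0.34,-0.4,0.103],"rotation": [-6.4,-34.6,-20]}
  ],
  "hand": 0.75,
  "grip_force": 30
}}

```text
time: 1.6
position: [0.3817, 0.0109, 0.1519]
ee_rot: [0.109, 2.531, -0.032]
force: [-0.1, -0.4, 0.5]
opening: 0.0642
grip_force: 0.0
```

```bash
python3 - <<'E'
from h import *
print(go(w(-115,-25,58),Rt(35,"y")),ctrl.observe()["opening"])
cv2.imwrite("pics/s2.png",ctrl.capture("side")[100:400,100:500])
E
```

```text
('travel', array([-0.0005,  0.0015,  0.1088]), 'rot', array([-0.07, -0.12, -0.28])) 0.0641989946412864
```

View pics/s2.png

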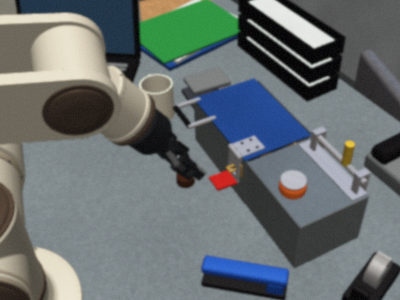

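The gripper is tilted and aimed at the tab: fingertips near crop (200,175), tab at (222,180). The stamp is clear to its left, so I'll advance and close.

Call:
{"name": "carry_out", "arguments": {
  "rows": [
    {"travel": [0,0.0015,0.03],"rotation": [0,0,0]},
    {"travel": [0,0.0015,0.06],"rotation": [0,0,0]},
    {"travel": [0,0.0015,0.085],"rotation": [0,0,0]},
    {"travel": [0,0.0015,0.1],"rotation": [0,0,0]},
    {"travel": [0,0.0015,0.109],"rotation": [0,0,0]},
    {"travel": [0,0.0015,0.109],"rotation": [0,0,0]},
    {"travel": [0,0.0015,0.109],"rotation": [0,0,0]}
  ]
}}

```text
time: 2.23
position: [0.4446, 0.0106, 0.0641]
ee_rot: [0.1, 2.53, -0.029]
force: [-0.2, 1.1, 0.3]
opening: 0.064
grip_force: 0.0
```

Call:
{"name": "carry_out", "arguments": {
  "rows": [
    {"travel": [0,0,0],"rotation": [0,0,0]},
    {"travel": [0,0,0],"rotation": [0,0,0]},
    {"travel": [0,0,0],"rotation": [0,0,0]},
    {"travel": [0,0,0],"rotation": [0,0,0]},
    {"travel": [0,0,0],"rotation": [0,0,0]},
    {"travel": [0,0,0],"rotation": [0,0,0]},
    {"travel": [0,0,0],"rotation": [0,0,0]},
    {"travel": [0,0,0],"rotation": [0,0,0]}
  ],
  "hand": 0.3,
  "grip_force": 30
}}

```text
time: 2.9
position: [0.4449, 0.0088, 0.0652]
ee_rot: [0.102, 2.527, -0.032]
force: [-2.8, -11.9, 0.7]
opening: 0.0393
grip_force: 34.0
```

```bash
python3 - <<'E'
from h import *
s=ctrl.observe();C=R.from_rotvec(s["ee_rot"]).as_matrix();g=b(s["position"]+.006*C[:,2])
print("grasp box",g,s["force"])
off=g-np.array([-82,-25,124]);a0=0
for a in np.arange(.15,2.56,.15):
    c,sn=np.cos(a),np.sin(a)
    n=np.array([c*off[0]+sn*off[2],off[1],-sn*off[0]+c*off[2]])
    print(round(a,2),(C.T@B@(n-off)/1000).round(3).tolist(),(n).round(0))
E
```

```text
grasp box [-114.4716  -23.3713   60.2762] [ -2.8032 -11.8667   0.7397]
0.15 [0.004, -0.0, -0.01] [-42.   2. -58.]
0.3 [0.007, -0.0, -0.02] [-50.   2. -51.]
0.45 [0.008, -0.0, -0.031] [-57.   2. -43.]
0.6 [0.008, -0.0, -0.042] [-63.   2. -34.]
0.75 [0.006, -0.0, -0.052] [-67.   2. -24.]
0.9 [0.002, -0.0, -0.062] [-70.   2. -14.]
1.05 [-0.003, -0.0, -0.072] [-71.   2.  -4.]
1.2 [-0.009, -0.0, -0.08] [-71.   2.   7.]
1.35 [-0.017, 0.0, -0.088] [-69.   2.  18.]
1.5 [-0.025, 0.0, -0.094] [-66.   2.  28.]
1.65 [-0.035, 0.0, -0.099] [-61.   2.  37.]
1.8 [-0.045, 0.0, -0.103] [-55.   2.  46.]
1.95 [-0.056, 0.0, -0.105] [-47.   2.  54.]
2.1 [-0.066, 0.0, -0.105] [-39.   2.  60.]
2.25 [-0.077, 0.0, -0.104] [-29.   2.  65.]
2.4 [-0.087, 0.0, -0.101] [-19.   2.  69.]
2.55 [-0.097, 0.0, -0.096] [-9.  2. 71.]
```

Call:
{"name": "carry_out", "arguments": {
  "rows": [
    {"travel": [0.002,-0.001,-0.005],"rotation": [0,0,0]},
    {"travel": [0.004,-0.002,-0.01],"rotation": [0,0,0]},
    {"travel": [0.006,-0.002,-0.015],"rotation": [0,0,0]},
    {"travel": [0.007,-0.002,-0.02],"rotation": [0,0,0]},
    {"travel": [0.0075,-0.002,-0.0255],"rotation": [0,0,0]},
    {"travel": [0.008,-0.002,-0.031],"rotation": [0,0,0]},
    {"travel": [0.008,-0.002,-0.0365],"rotation": [0,0,0]},
    {"travel": [0.008,-0.002,-0.042],"rotation": [0,0,0]},
    {"travel": [0.007,-0.002,-0.047],"rotation": [0,0,0]},
    {"travel": [0.006,-0.002,-0.052],"rotation": [0,0,0]},
    {"travel": [0.004,-0.002,-0.057],"rotation": [0,0,0]},
    {"travel": [0.002,-0.002,-0.062],"rotation": [0,0,0]},
    {"travel": [-0.0005,-0.002,-0.067],"rotation": [0,0,0]},
    {"travel": [-0.003,-0.002,-0.072],"rotation": [0,0,0]},
    {"travel": [-0.006,-0.002,-0.076],"rotation": [0,0,0]},
    {"travel": [-0.009,-0.002,-0.08],"rotation": [0,0,0]},
    {"travel": [-0.009,-0.002,-0.08],"rotation": [0,0,0]}
  ]
}}

```text
time: 4.32
position: [0.4055, 0.0109, 0.1355]
ee_rot: [0.103, 2.529, -0.029]
force: [-1.9, 7.0, -2.4]
opening: 0.0392
grip_force: 32.3
```

```bash
python3 - <<'E'
from h import *
s=ctrl.observe();C=R.from_rotvec(s["ee_rot"]).as_matrix();g=b(s["position"]+.006*C[:,2])
d=g-[-82,-25,124];print(d,np.hypot(d[0],d[2]),s["force"])
cv2.imwrite("pics/s3.png",cv2.resize(ctrl.capture("side")[150:350,220:500],None,fx=2.8,fy=2.8))
E
```

```text
[-71.8825   0.5366   6.6073] 72.18555699775722 [-1.8662  7.0298 -2.4252]
```

View pics/s3.png

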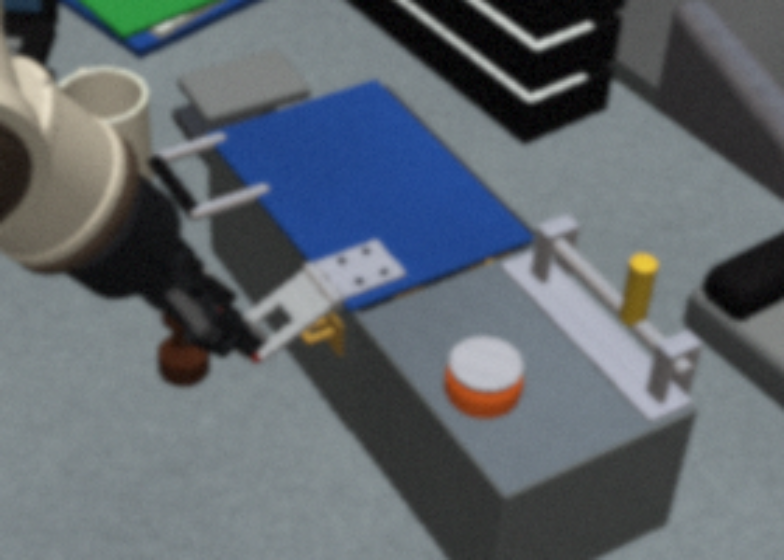

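The strap is off the staple and sticking out forward, held at crop (245,345). I'll continue the arc to about 2.4 rad.

Call:
{"name": "carry_out", "arguments": {
  "rows": [
    {"travel": [-0.004,0.001,-0.004],"rotation": [0,0,0]},
    {"travel": [-0.008,0.001,-0.008],"rotation": [0,0,0]},
    {"travel": [-0.012,0.001,-0.011],"rotation": [0,0,0]},
    {"travel": [-0.016,0.001,-0.014],"rotation": [0,0,0]},
    {"travel": [-0.021,0.001,-0.017],"rotation": [0,0,0]},
    {"travel": [-0.026,0.001,-0.019],"rotation": [0,0,0]},
    {"travel": [-0.031,0.001,-0.021],"rotation": [0,0,0]},
    {"travel": [-0.036,0.001,-0.023],"rotation": [0,0,0]},
    {"travel": [-0.042,0.001,-0.024],"rotation": [0,0,0]},
    {"travel": [-0.047,0.001,-0.025],"rotation": [0,0,0]},
    {"travel": [-0.052,0.001,-0.025],"rotation": [0,0,0]},
    {"travel": [-0.057,0.001,-0.025],"rotation": [0,0,0]},
    {"travel": [-0.063,0.001,-0.025],"rotation": [0,0,0]},
    {"travel": [-0.068,0.001,-0.024],"rotation": [0,0,0]},
    {"travel": [-0.073,0.001,-0.023],"rotation": [0,0,0]},
    {"travel": [-0.078,0.001,-0.021],"rotation": [0,0,0]},
    {"travel": [-0.078,0.001,-0.021],"rotation": [0,0,0]},
    {"travel": [-0.078,0.001,-0.021],"rotation": [0,0,0]}
  ]
}}

```text
time: 5.87
position: [0.4592, 0.007, 0.1988]
ee_rot: [0.103, 2.525, -0.031]
force: [-3.2, 0.3, 8.0]
opening: 0.0391
grip_force: 29.4
```

Call:
{"name": "carry_out", "arguments": {
  "rows": [
    {"travel": [0,0,0],"rotation": [0,0,0]},
    {"travel": [0,0,0],"rotation": [0,0,0]},
    {"travel": [0,0,0],"rotation": [0,0,0]},
    {"travel": [0,0,0],"rotation": [0,0,0]},
    {"travel": [0,0,0],"rotation": [0,0,0]},
    {"travel": [0,0,0],"rotation": [0,0,0]},
    {"travel": [0,0,-0.04],"rotation": [0,0,0]},
    {"travel": [0,0,-0.08],"rotation": [0,0,0]},
    {"travel": [0,0,-0.1],"rotation": [0,0,0]},
    {"travel": [0,0,-0.1],"rotation": [0,0,0]}
  ],
  "hand": 0.75
}}

```text
time: 6.7
position: [0.4001, 0.0116, 0.2832]
ee_rot: [0.102, 2.522, -0.032]
force: [0.2, 0.0, 0.9]
opening: 0.0638
grip_force: 0.0
```

```bash
python3 - <<'E'
from h import *
cv2.imwrite("pics/s4.png",cv2.resize(ctrl.capture("side")[150:350,220:500],None,fx=2.8,fy=2.8))
for sg in(1,-1): print(sg,go(w(-125,120,200),Rt(0,"x",sg)),ctrl.observe()["joint_positions"])
E
```

```text
1 ('travel', array([0.0129, 0.1442, 0.0827]), 'rot', array([27.64, 27.58, 86.86])) [-0.2297 -0.6429  2.1113  0.0985  1.0652 -1.7397]
-1 ('travel', array([0.0129, 0.1442, 0.0827]), 'rot', array([-27.58,  27.64, -86.92])) [-0.2297 -0.6429  2.1113  0.0985  1.0652 -1.7397]
```

View pics/s4.png

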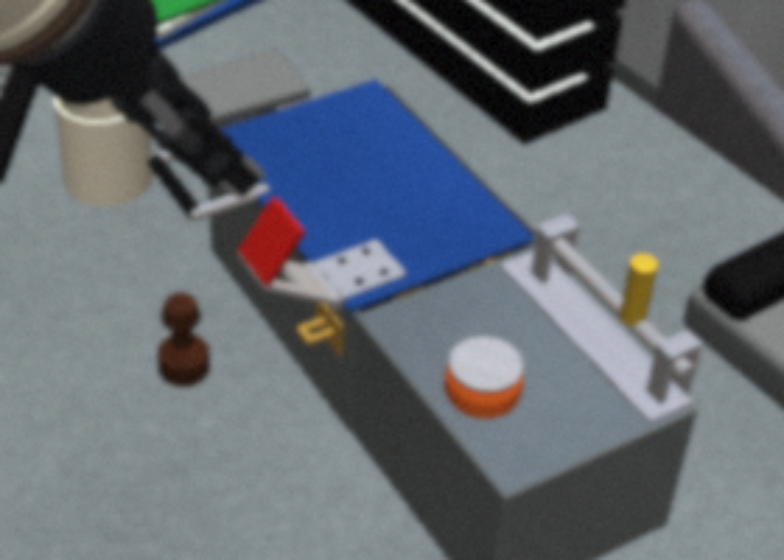

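The hasp now stands up and back, with the red tab at crop (270,243), the staple free, and the lid and tin undisturbed. Next is the bar.

Call:
{"name": "carry_out", "arguments": {
  "rows": [
    {"travel": [0.013,0.144,0.05],"rotation": [27.6,27.6,86.9]},
    {"travel": [0.013,0.144,0.05],"rotation": [27.6,27.6,86.9]},
    {"travel": [0.013,0.144,0.05],"rotation": [27.6,27.6,86.9]},
    {"travel": [0.013,0.144,0.05],"rotation": [27.6,27.6,86.9]},
    {"travel": [0.013,0.144,0.05],"rotation": [27.6,27.6,86.9]},
    {"travel": [0.013,0.144,0.05],"rotation": [27.6,27.6,86.9]},
    {"travel": [0.013,0.144,0.05],"rotation": [27.6,27.6,86.9]},
    {"travel": [0.013,0.144,0.05],"rotation": [27.6,27.6,86.9]},
    {"travel": [0.013,0.144,0.05],"rotation": [27.6,27.6,86.9]},
    {"travel": [0.013,0.144,0.05],"rotation": [27.6,27.6,86.9]},
    {"travel": [0.013,0.144,0.05],"rotation": [27.6,27.6,86.9]},
    {"travel": [0.013,0.144,0.05],"rotation": [27.6,27.6,86.9]},
    {"travel": [0.013,0.144,0.05],"rotation": [27.6,27.6,86.9]},
    {"travel": [0.013,0.144,0.083],"rotation": [27.6,27.6,86.9]},
    {"travel": [0.013,0.144,0.083],"rotation": [27.6,27.6,86.9]},
    {"travel": [0.013,0.144,0.083],"rotation": [27.6,27.6,86.9]},
    {"travel": [0.013,0.144,0.083],"rotation": [27.6,27.6,86.9]}
  ],
  "hand": 0.5
}}

```text
time: 8.17
position: [0.4496, 0.1517, 0.2011]
ee_rot: [-2.31, -2.117, 0.007]
force: [0.3, 0.6, -0.8]
opening: 0.043
grip_force: 0.0
```

```bash
python3 - <<'E'
from h import *
s=ctrl.observe();print(go(w(-125,120,124),Rt(0,"x")),s["opening"],s["joint_positions"],s["force"])
t=ctrl.capture("top")
cv2.imwrite("pics/t5.png",cv2.resize(t[160:300,230:430],None,fx=4,fy=4))
E
```

```text
('travel', array([0.0004, 0.0004, 0.0711]), 'rot', array([-0.51, -0.11, -0.35])) 0.04304183965060681 [ 0.1603 -0.0299  1.7404  0.0041  1.4393  0.2468] [ 0.311   0.5872 -0.8013]
```

View pics/t5.png

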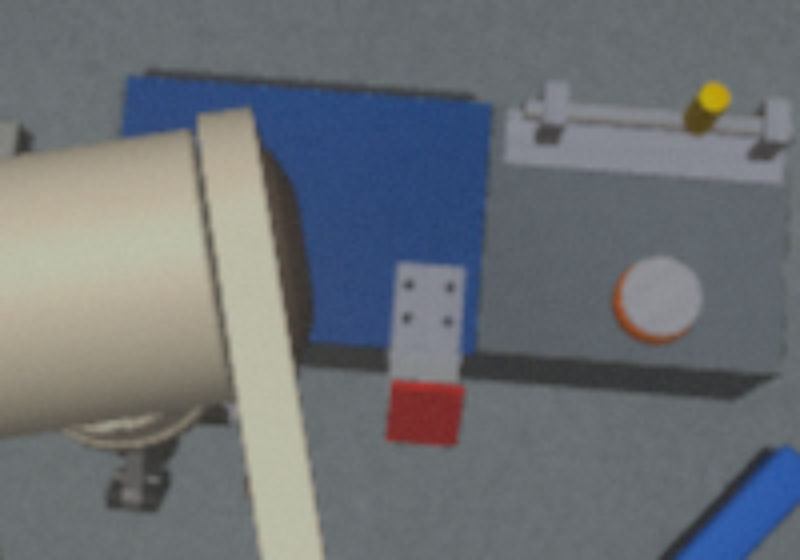

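The arm hides the bar, and the hasp stays raised with the tab at crop (425,412). The bar position agreed between the model and the image, so I'll descend with force feedback.

Call:
{"name": "carry_out", "arguments": {
  "rows": [
    {"travel": [0,0,0.02],"rotation": [0,0,0]},
    {"travel": [0,0,0.035],"rotation": [0,0,0]},
    {"travel": [0,0,0.048],"rotation": [0,0,0]},
    {"travel": [0,0,0.06],"rotation": [0,0,0]},
    {"travel": [0,0,0.071],"rotation": [0,0,0]},
    {"travel": [0,0,0.071],"rotation": [0,0,0]}
  ]
}}

```text
time: 8.72
position: [0.4478, 0.1525, 0.1301]
ee_rot: [-2.303, -2.13, 0.007]
force: [-0.7, 0.2, -1.4]
opening: 0.0426
grip_force: 0.0
```

Call:
{"name": "carry_out", "arguments": {
  "rows": [
    {"travel": [0,0,0],"rotation": [0,0,0]},
    {"travel": [0,0,0],"rotation": [0,0,0]},
    {"travel": [0,0,0],"rotation": [0,0,0]},
    {"travel": [0,0,0],"rotation": [0,0,0]},
    {"travel": [0,0,0],"rotation": [0,0,0]},
    {"travel": [0,0,0],"rotation": [0,0,0]},
    {"travel": [0,0,0],"rotation": [0,0,0]},
    {"travel": [0,0,0],"rotation": [0,0,0]}
  ],
  "hand": 0,
  "grip_force": 30
}}

```text
time: 9.38
position: [0.4504, 0.1524, 0.1335]
ee_rot: [-2.308, -2.129, -0.002]
force: [10.0, -0.3, -3.2]
opening: 0.0106
grip_force: 30.0
```

```bash
python3 - <<'E'
from h import *
s=ctrl.observe();C=R.from_rotvec(s["ee_rot"]).as_matrix();g=b(s["position"]+.006*C[:,2])
print("grasp box",g,s["force"],s["opening"])
off=np.array([-200,0,4])
for a in np.arange(.1,1.66,.1):
    c,sn=np.cos(a),np.sin(a)
    n=np.array([c*off[0]+sn*off[2],0,-sn*off[0]+c*off[2]])
    print(round(a,2),(C.T@B@(n-off)/1000).round(3).tolist())
E
```

```text
grasp box [-124.0548  120.1745  127.4604] [10.0022 -0.3301 -3.2317] 0.010588850455371921
0.1 [0.0, 0.001, -0.02]
0.2 [0.0, 0.005, -0.04]
0.3 [0.0, 0.01, -0.059]
0.4 [0.0, 0.017, -0.078]
0.5 [0.0, 0.026, -0.095]
0.6 [0.0, 0.037, -0.112]
0.7 [0.0, 0.05, -0.128]
0.8 [0.0, 0.064, -0.142]
0.9 [0.0, 0.079, -0.155]
1.0 [0.0, 0.095, -0.166]
1.1 [0.0, 0.113, -0.176]
1.2 [0.0, 0.131, -0.184]
1.3 [0.0, 0.15, -0.19]
1.4 [0.0, 0.17, -0.194]
1.5 [0.0, 0.19, -0.196]
1.6 [0.0, 0.21, -0.196]
```

Call:
{"name": "carry_out", "arguments": {
  "rows": [
    {"travel": [0,0.001,-0.01],"rotation": [0,0,0]},
    {"travel": [0,0.002,-0.02],"rotation": [0,0,0]},
    {"travel": [0,0.003,-0.03],"rotation": [0,0,0]},
    {"travel": [0,0.005,-0.04],"rotation": [0,0,0]},
    {"travel": [0,0.007,-0.05],"rotation": [0,0,0]},
    {"travel": [0,0.01,-0.059],"rotation": [0,0,0]},
    {"travel": [0,0.013,-0.068],"rotation": [0,0,0]},
    {"travel": [0,0.017,-0.078],"rotation": [0,0,0]},
    {"travel": [0,0.022,-0.087],"rotation": [0,0,0]},
    {"travel": [0,0.026,-0.095],"rotation": [0,0,0]},
    {"travel": [0,0.031,-0.104],"rotation": [0,0,0]},
    {"travel": [0,0.037,-0.112],"rotation": [0,0,0]},
    {"travel": [0,0.043,-0.12],"rotation": [0,0,0]},
    {"travel": [0,0.05,-0.128],"rotation": [0,0,0]},
    {"travel": [0,0.057,-0.135],"rotation": [0,0,0]},
    {"travel": [0,0.064,-0.142],"rotation": [0,0,0]},
    {"travel": [0,0.071,-0.149],"rotation": [0,0,0]},
    {"travel": [0,0.079,-0.155],"rotation": [0,0,0]}
  ]
}}

```text
time: 10.88
position: [0.5268, 0.1464, 0.2897]
ee_rot: [-2.303, -2.127, 0.004]
force: [-31.4, 6.4, 28.7]
opening: 0.0107
grip_force: 32.2
```

```bash
cat > l.py <<'E'
from h import *
s=ctrl.observe();C=R.from_rotvec(s["ee_rot"]).as_matrix();g=b(s["position"]+.006*C[:,2])
d=g-[75,120,120];print(d,np.hypot(d[0],d[2]),"angle",np.arctan2(d[2],-d[0])-.02,s["force"],s["opening"],s["grip_force"],s["joint_positions"])
E
python3 l.py
```

```text
[-122.4479    0.4202  163.7174] 204.44285087616512 angle 0.9086264100267557 [-31.4155   6.4036  28.7333] 0.010732516584037477 32.24737197160721 [0.1281 0.0856 1.4428 0.0039 1.619  0.208 ]
```

Call:
{"name": "carry_out", "arguments": {
  "rows": [
    {"travel": [0,-0.001,-0.003],"rotation": [0,0,0]},
    {"travel": [0,-0.002,-0.005],"rotation": [0,0,0]},
    {"travel": [0,-0.002,-0.005],"rotation": [0,0,0]},
    {"travel": [0,-0.002,-0.005],"rotation": [0,0,0]}
  ]
}}

```text
time: 11.22
position: [0.5276, 0.1459, 0.2915]
ee_rot: [-2.308, -2.128, 0.0]
force: [16.9, 3.8, -15.8]
opening: 0.0109
grip_force: 30.1
```

```bash
python3 l.py
```

```text
[-121.5777   -0.1051  165.5102] 205.3649123735533 angle 0.9172483448851538 [ 16.9459   3.7679 -15.837 ] 0.01093221546625446 30.06972312927246 [0.1278 0.0841 1.4408 0.0022 1.6184 0.2089]
```

Call:
{"name": "carry_out", "arguments": {
  "rows": [
    {"travel": [0,0.004,-0.0005],"rotation": [0,0,0]},
    {"travel": [0,0.0075,-0.003],"rotation": [0,0,0]},
    {"travel": [0,0.0155,-0.0085],"rotation": [0,0,0]},
    {"travel": [0,0.024,-0.0135],"rotation": [0,0,0]},
    {"travel": [0,0.033,-0.0185],"rotation": [0,0,0]},
    {"travel": [0,0.042,-0.023],"rotation": [0,0,0]},
    {"travel": [0,0.051,-0.0265],"rotation": [0,0,0]},
    {"travel": [0,0.051,-0.0265],"rotation": [0,0,0]}
  ]
}}

```text
time: 11.88
position: [0.5782, 0.1419, 0.3204]
ee_rot: [-2.307, -2.128, -0.001]
force: [-2.7, 3.9, 15.1]
opening: 0.0104
grip_force: 32.5
```

```bash
python3 l.py
```

```text
[-70.848    0.073  194.4494] 206.95415082287818 angle 1.2013935428937519 [-2.7421  3.9093 15.0647] 0.010409807741084116 32.460392117500305 [0.1099 0.1818 1.2733 0.0029 1.6882 0.1909]
```

Call:
{"name": "carry_out", "arguments": {
  "rows": [
    {"travel": [0,0.009,-0.004],"rotation": [0,0,0]},
    {"travel": [0,0.0185,-0.007],"rotation": [0,0,0]},
    {"travel": [0,0.028,-0.0095],"rotation": [0,0,0]},
    {"travel": [0,0.038,-0.0115],"rotation": [0,0,0]},
    {"travel": [0,0.048,-0.013],"rotation": [0,0,0]},
    {"travel": [0,0.058,-0.014],"rotation": [0,0,0]},
    {"travel": [0,0.058,-0.014],"rotation": [0,0,0]}
  ]
}}

```text
time: 12.47
position: [0.6364, 0.1371, 0.3333]
ee_rot: [-2.307, -2.128, -0.0]
force: [3.3, 2.1, 7.2]
opening: 0.011
grip_force: 32.0
```

```bash
python3 l.py
```

```text
[-12.4277  -0.0309 207.339 ] 207.71112821446118 angle 1.4909291095428876 [3.3269 2.1054 7.1744] 0.011028068186990033 31.950225234031677 [0.0927 0.303  1.099  0.0027 1.7414 0.174 ]
```

Call:
{"name": "carry_out", "arguments": {
  "rows": [
    {"travel": [0,0.005,-0.001],"rotation": [0,0,0]},
    {"travel": [0,0.01,-0.001],"rotation": [0,0,0]},
    {"travel": [0,0.014,-0.001],"rotation": [0,0,0]},
    {"travel": [0,0.018,-0.001],"rotation": [0,0,0]},
    {"travel": [0,0.021,-0.001],"rotation": [0,0,0]},
    {"travel": [0,0.021,-0.001],"rotation": [0,0,0]}
  ]
}}

```text
time: 12.97
position: [0.6564, 0.1354, 0.3339]
ee_rot: [-2.306, -2.128, 0.001]
force: [0.5, 2.2, 6.5]
opening: 0.0105
grip_force: 31.6
```

```bash
python3 l.py
```

```text
[  7.6293  -0.1089 207.8606] 208.00059963978038 angle 1.5874840113368287 [0.5455 2.2422 6.4576] 0.010469259513724209 31.58573269844055 [0.0875 0.3471 1.0406 0.0024 1.7569 0.1687]
```

Call:
{"name": "carry_out", "arguments": {
  "rows": [
    {"travel": [0,0.0015,0],"rotation": [0,0,0]},
    {"travel": [0,0.003,0],"rotation": [0,0,0]},
    {"travel": [0,0.0045,0],"rotation": [0,0,0]},
    {"travel": [0,0.006,0],"rotation": [0,0,0]},
    {"travel": [0,0.006,0],"rotation": [0,0,0]},
    {"travel": [0,0.006,0],"rotation": [0,0,0]}
  ]
}}

```text
time: 13.47
position: [0.6603, 0.1351, 0.3337]
ee_rot: [-2.304, -2.126, 0.007]
force: [-22.3, 2.6, 7.1]
opening: 0.0107
grip_force: 32.1
```

```bash
python3 l.py
```

```text
[ 11.4997  -0.0856 207.7441] 208.0621390945746 angle 1.606094909562311 [-22.2766   2.6152   7.0612] 0.01067753717806172 32.13467985391617 [0.0865 0.3587 1.0254 0.0027 1.7651 0.1673]
```

Call:
{"name": "carry_out", "arguments": {
  "rows": [
    {"travel": [0,-0.001,0],"rotation": [0,0,0]},
    {"travel": [0,-0.001,0],"rotation": [0,0,0]},
    {"travel": [0,-0.001,0],"rotation": [0,0,0]},
    {"travel": [0,-0.001,0],"rotation": [0,0,0]},
    {"travel": [0,-0.001,0],"rotation": [0,0,0]},
    {"travel": [0,-0.001,-0.02],"rotation": [0,0,0]},
    {"travel": [0,-0.001,-0.05],"rotation": [0,0,0]},
    {"travel": [0,-0.001,-0.08],"rotation": [0,0,0]},
    {"travel": [0,-0.001,-0.08],"rotation": [0,0,0]}
  ],
  "hand": 0.5
}}

```text
time: 14.22
position: [0.6614, 0.1346, 0.4192]
ee_rot: [2.309, 2.129, 0.006]
force: [0.4, -0.3, 0.6]
opening: 0.0426
grip_force: 0.0
```

```bash
python3 - <<'E'
from h import *
s=ctrl.capture("side");t=ctrl.capture("top")
cv2.imwrite("pics/s6.png",cv2.resize(s[60:360,200:500],(600,600)))
yel=((20,120,80),(32,255,255))
ys=blobs(s,*yel,(430,230,470,280)).reshape(-1,2);yt=blobs(t,*yel,(395,175,425,200)).reshape(-1,2)
print(ys.min(0),ys.max(0),yt.min(0),yt.max(0))
ts=ys[ys[:,1]<ys[:,1].min()+8]; print("top side",ts.mean(0))
# knob top centre (z .2): top view, brighter cap
hsv=cv2.cvtColor(t,cv2.COLOR_BGR2HSV)[175:200,395:425];print(hsv[...,2][3:18,3:20])
g=w(60,-171,187);print("pred top px of knob top",proj("top",w(60,-171,200)),proj("top",w(66,-171,200)),proj("side",w(60,-171,200)),proj("side",w(66,-171,200)))
print(go(w(63,-171,280),Rt(0,"x")))
E
```

```text
[442 241] [454 265] [401 181] [411 189]
top side [449.25 243.85]
[[107 109 107 110 109 107 107 108 107 107 111 109 106 108 107 107 109]
 [111 109 108 109 106 107 107 107 108 108 109 107 111 109 107 108 109]
 [108 105 111 109 108 101 105 107 114 131 136 127 109 108 109 109 109]
 [108 110 112 109 106 105 103 118 153 166 174 163 148 122 108 109 110]
 [108 109 105 109 112 109 103 140 178 181 181 182 176 151 110 105 107]
 [107 111 110 106 110 104 120 158 180 180 180 180 181 173 139 108 107]
 [107 111 110 110 106  96 123 164 179 179 182 182 180 177 148 110 111]
 [106 109 109 108  96  88 101 152 182 181 178 180 181 174 141 112 108]
 [109 110 112 102  92  84  80 119 166 182 178 183 170 144 114 108 105]
 [118 115 109  97  87  83  78  87 119 142 152 153 134 107 103 105 108]
 [129 128 111  93  84  74  75  73  77  84  99 101 101 109 112 109 105]
 [135 137 115  88  76  77  76  76  77  76  79  97 117 128 127 126 124]
 [130 131 113  88  77  77  77  74  77  77  92 116 135 133 133 135 135]
 [114 113 104  90  77  75  77  78  77  82 103 120 130 126 130 134 134]
 [108 105 101  89  77  75  77  77  81  89 101 107 112 116 114 116 120]]
pred top px of knob top [408.5132 186.1443] [408.6316 183.5363] [446.1889 244.9389] [448.9108 243.8304]
('travel', array([-0.2908, -0.0246,  0.1275]), 'rot', array([-0.12, -0.1 , -0.01]))
```

View pics/s6.png

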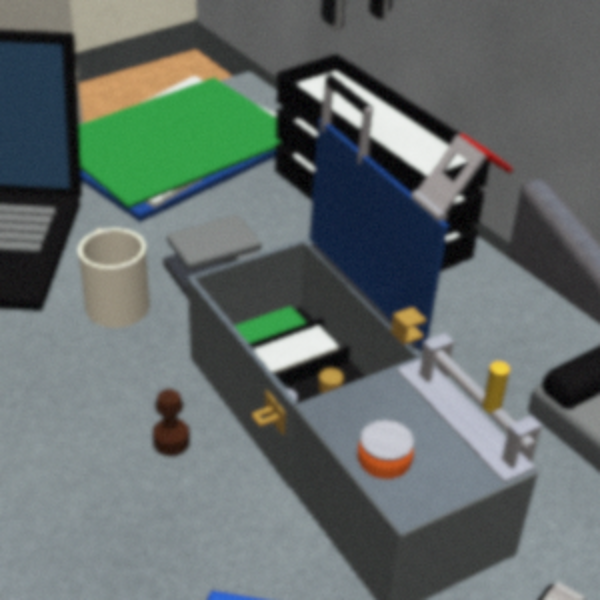

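The lid is upright, the keeper is visible at crop (408,322), and the hasp is folded back at the top. The knob is at (497,385) and everything else is undisturbed. The knob measures about box (64.5, -171), so I'll move over it.

Call:
{"name": "carry_out", "arguments": {
  "rows": [
    {"travel": [-0.04,-0.003,0],"rotation": [0,0,0]},
    {"travel": [-0.08,-0.006,0],"rotation": [0,0,0]},
    {"travel": [-0.12,-0.01,0],"rotation": [0,0,0]},
    {"travel": [-0.16,-0.013,0],"rotation": [0,0,0]},
    {"travel": [-0.2,-0.016,0],"rotation": [0,0,0]},
    {"travel": [-0.24,-0.02,0],"rotation": [0,0,0]},
    {"travel": [-0.275,-0.023,0],"rotation": [0,0,0]},
    {"travel": [-0.291,-0.023,0],"rotation": [0,0,0]},
    {"travel": [-0.291,-0.023,0],"rotation": [0,0,0]},
    {"travel": [-0.291,-0.023,0.04],"rotation": [0,0,0]},
    {"travel": [-0.291,-0.023,0.08],"rotation": [0,0,0]},
    {"travel": [-0.291,-0.023,0.11],"rotation": [0,0,0]},
    {"travel": [-0.291,-0.023,0.127],"rotation": [0,0,0]},
    {"travel": [-0.291,-0.023,0.127],"rotation": [0,0,0]},
    {"travel": [-0.291,-0.023,0.127],"rotation": [0,0,0]}
  ]
}}

```text
time: 15.57
position: [0.6143, -0.1523, 0.2852]
ee_rot: [-2.305, -2.127, 0.004]
force: [0.3, -1.0, 1.8]
opening: 0.0425
grip_force: 0.0
```

```bash
python3 - <<'E'
from h import *
print(go(w(64.5,-171,188),Rt(0,"x")),ctrl.observe()["joint_positions"])
cv2.imwrite("pics/s7.png",cv2.resize(ctrl.capture("side")[150:350,330:530],(600,600)))
E
```

```text
('travel', array([-0.0009,  0.001 ,  0.0912]), 'rot', array([-0.32, -0.12,  0.04])) [-0.3649  0.269   1.2376  0.0004  1.6411 -0.2846]
```

View pics/s7.png

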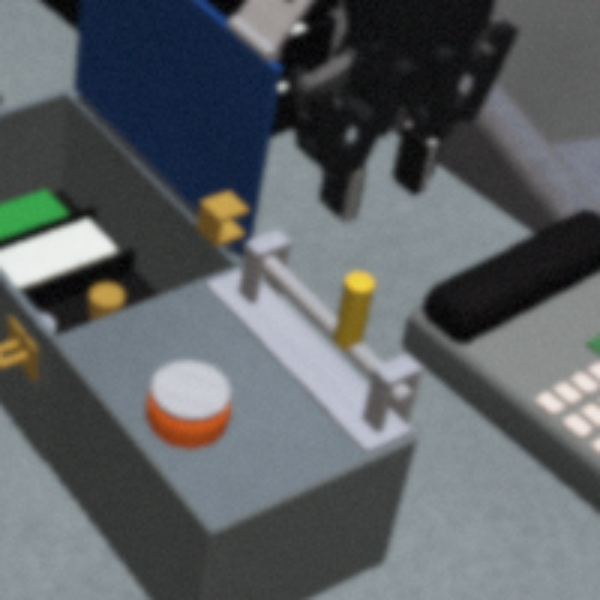

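The fingers straddle the knob's axis: tips at (342,205) and (415,180), knob top at (360,282), in line along the image's vertical lean. I'll descend and pinch.

Call:
{"name": "carry_out", "arguments": {
  "rows": [
    {"travel": [-0.001,0.001,0.025],"rotation": [0,0,0]},
    {"travel": [-0.001,0.001,0.045],"rotation": [0,0,0]},
    {"travel": [-0.001,0.001,0.06],"rotation": [0,0,0]},
    {"travel": [-0.001,0.001,0.075],"rotation": [0,0,0]},
    {"travel": [-0.001,0.001,0.09],"rotation": [0,0,0]},
    {"travel": [-0.001,0.001,0.09],"rotation": [0,0,0]}
  ]
}}

```text
time: 16.12
position: [0.6148, -0.1538, 0.1945]
ee_rot: [-2.305, -2.126, 0.004]
force: [-1.4, 0.0, -0.7]
opening: 0.0425
grip_force: 0.0
```

Call:
{"name": "carry_out", "arguments": {
  "rows": [
    {"travel": [0,0,0],"rotation": [0,0,0]},
    {"travel": [0,0,0],"rotation": [0,0,0]},
    {"travel": [0,0,0],"rotation": [0,0,0]},
    {"travel": [0,0,0],"rotation": [0,0,0]},
    {"travel": [0,0,0],"rotation": [0,0,0]},
    {"travel": [0,0,0],"rotation": [0,0,0]},
    {"travel": [0,0,0],"rotation": [0,0,0]}
  ],
  "hand": 0,
  "grip_force": 40
}}

```text
time: 16.7
position: [0.6162, -0.1543, 0.1979]
ee_rot: [-2.309, -2.13, -0.001]
force: [7.7, 0.4, 1.9]
opening: 0.0169
grip_force: 39.6
```

Call:
{"name": "carry_out", "arguments": {
  "rows": [
    {"travel": [0.003,0.001,0],"rotation": [0,0,0]},
    {"travel": [0.007,0.001,0],"rotation": [0,0,0]},
    {"travel": [0.011,0.001,0],"rotation": [0,0,0]},
    {"travel": [0.015,0.001,0],"rotation": [0,0,0]},
    {"travel": [0.018,0.001,0],"rotation": [0,0,0]},
    {"travel": [0.021,0.001,0],"rotation": [0,0,0]},
    {"travel": [0.024,0.001,0],"rotation": [0,0,0]},
    {"travel": [0.027,0.001,0],"rotation": [0,0,0]},
    {"travel": [0.03,0.001,0],"rotation": [0,0,0]},
    {"travel": [0.03,0.001,0],"rotation": [0,0,0]}
  ]
}}

```text
time: 17.53
position: [0.6188, -0.1241, 0.1978]
ee_rot: [-2.308, -2.129, 0.001]
force: [-0.8, 1.0, 6.6]
opening: 0.0166
grip_force: 40.2
```

```bash
python3 l.py
```

```text
[  -8.787  -261.8422   71.8118] 72.34743193094353 angle 1.4290402443503127 [-0.8385  1.0088  6.6035] 0.016557884085122286 40.20279049873352 [-0.32    0.2924  1.3837  0.0002  1.4672 -0.2392]
```

Call:
{"name": "carry_out", "arguments": {
  "rows": [
    {"travel": [0.003,0,0],"rotation": [0,0,0]},
    {"travel": [0.006,0,0],"rotation": [0,0,0]},
    {"travel": [0.009,0,0],"rotation": [0,0,0]},
    {"travel": [0.012,0,0],"rotation": [0,0,0]},
    {"travel": [0.012,0,0],"rotation": [0,0,0]}
  ]
}}

```text
time: 17.95
position: [0.6198, -0.1121, 0.1978]
ee_rot: [-2.308, -2.129, 0.001]
force: [-0.6, 1.7, 6.2]
opening: 0.0165
grip_force: 40.2
```

Call:
{"name": "carry_out", "arguments": {
  "rows": [
    {"travel": [0.0015,0,0],"rotation": [0,0,0]},
    {"travel": [0.003,0,0],"rotation": [0,0,0]},
    {"travel": [0.004,0,0],"rotation": [0,0,0]},
    {"travel": [0.004,0,0],"rotation": [0,0,0]}
  ]
}}

```text
time: 18.28
position: [0.62, -0.1095, 0.1978]
ee_rot: [-2.31, -2.129, 0.003]
force: [-1.8, -9.6, 6.7]
opening: 0.0166
grip_force: 40.1
```

Call:
{"name": "carry_out", "arguments": {
  "rows": [
    {"travel": [0.001,0,0],"rotation": [0,0,0]},
    {"travel": [0.002,0,0],"rotation": [0,0,0]},
    {"travel": [0.002,0,0],"rotation": [0,0,0]},
    {"travel": [0.002,0,0],"rotation": [0,0,0]}
  ]
}}

```text
time: 18.62
position: [0.6201, -0.1092, 0.1978]
ee_rot: [2.31, 2.127, -0.006]
force: [-3.3, -22.7, 5.3]
opening: 0.0167
grip_force: 40.0
```

Call:
{"name": "carry_out", "arguments": {
  "rows": [
    {"travel": [0,0,0],"rotation": [0,0,0]},
    {"travel": [0,0,0],"rotation": [0,0,0]},
    {"travel": [0,0,0],"rotation": [0,0,0]},
    {"travel": [0,0,0],"rotation": [0,0,0]},
    {"travel": [0,0,0],"rotation": [0,0,0]},
    {"travel": [-0.001,0,-0.03],"rotation": [0,0,0]},
    {"travel": [-0.001,0,-0.07],"rotation": [0,0,0]},
    {"travel": [-0.001,0,-0.11],"rotation": [0,0,0]},
    {"travel": [-0.03,-0.04,-0.14],"rotation": [0,0,0]},
    {"travel": [-0.06,-0.08,-0.15],"rotation": [0,0,0]},
    {"travel": [-0.06,-0.1,-0.15],"rotation": [0,0,0]},
    {"travel": [-0.06,-0.1,-0.15],"rotation": [0,0,0]}
  ],
  "hand": 0.5
}}

```text
time: 19.62
position: [0.5117, -0.1597, 0.3489]
ee_rot: [-2.311, -2.127, 0.002]
force: [-0.1, 1.1, 0.2]
opening: 0.0429
grip_force: 0.0
```

```bash
python3 - <<'E'
from h import *
print(ctrl.observe()["force"])
cv2.imwrite("pics/s8.png",cv2.resize(ctrl.capture("side")[60:360,200:500],(600,600)))
E
```

```text
[-0.1082  1.0551  0.2285]
```

View pics/s8.png

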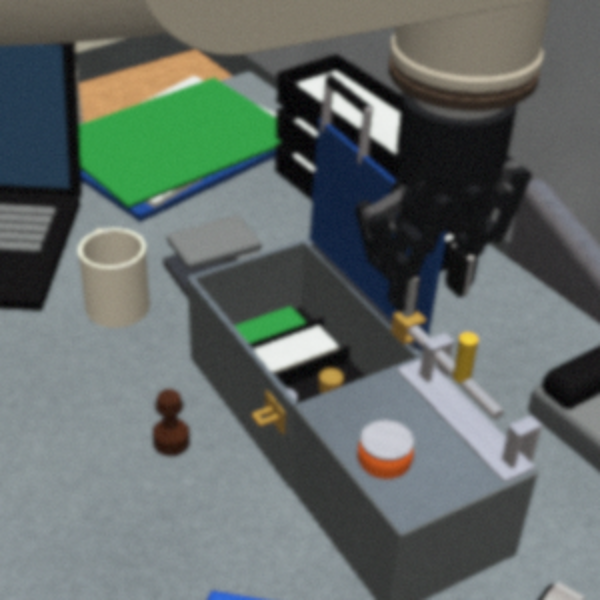

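The bolt is home: the rod enters the brass keeper at (408,325) and the knob has moved to (467,355). The lid is upright, the other items haven't moved, and the arm touches nothing.

```bash
python3 -c "
from bench import ctrl
print(ctrl.hand_in())"
```

```text
the job is handed in; nothing more can be done
None
```

The job is handed in at about 20 s: hasp swung up and back, then the lid raised to its stop, then the bolt pushed home through the keeper; the mug, stamp and tin hadn't moved in the last picture, and the tape, punch and stapler were not checked closely.

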